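# Close a circuit-board test jig and hold it shut with its pin

## Task

Gently lower the jig's hinged cover, without slamming it, until it rests on the sprung circuit board, then take the pin from the wooden stand and push it down through the cover's hole into the hole in the base. Keep pushing the pin down so that its collar presses the cover fully shut against the springs, and finish while still holding it pressed like that. Leave the tray, the can and the screwdriver where they are.

Things in the scene. Friction and masses are not known exactly. Their poses are not given: they have to be found in the camera images.
- jig: the test jig, fixed to the bench: a grey open frame 195 mm (its x) by 170 mm (its y) by 50 mm high with a green board inside. Origin at its underside on the bench, 95 mm from the hinge line; its x axis points to the hinge side (away from the robot), z up. The flat top of the frame is at 50 mm
- hinge (a point): middle of the hinge line, which runs along the jig's y at the far side, 50 mm above the bench. The cover is an aluminium plate 185 mm long from the hinge line, 160 mm wide, 10 mm thick; its underside plane passes through the hinge line
- cover (a joint): cover angle, rad: 0 = shut flat on the frame, grows as the front edge rises; starts 0.75 to 1.2. Stiff hinge: it stays where left (some 2 N at the tab moves it). Lowered, it meets the sprung board at about 0.05; let go there or lower, it rests at about 0.025 to 0.05. From there to 0 takes up to about 13 N at the hole; it springs back when let go
- cover_tab (a point): a point on the top face of the cover's front finger tab, 200 mm from the hinge line along the cover; the tab is 50 mm wide, 10 mm thick and reaches from 185 to 215 mm from the hinge line; x runs along the cover towards the hinge, z is the outward normal of the top face. Press it down with shut fingertips, following the hinge arc
- cover_hole (a point): centre of the mouth, in the top face, of the through hole in the cover, 12.5 mm in diameter, 165 mm from the hinge line and 35 mm behind the tab point; same axes as cover_tab
- base_hole (a point): centre of the mouth of the upright through hole in the frame's front bar, 12.5 mm in diameter, 50 mm deep down to the bench; straight below the cover's hole when the cover is down
- pin_grip (a point): point on the axis of the pin's knob, at the height to grip it, 65 mm above the pin's tip, z up. The knob is round, 18 mm in diameter, 40 mm tall, and reaches from 42 to 82 mm above the tip
- pin_tip (a point): lower end of the loose steel pin (about 90 g), which stands upright: a shank 10 mm in diameter and 36 mm long with a tapered tip, then a collar 26 mm in diameter and 6 mm thick, then the knob. Fully home, the collar lies on the cover's top face and the tip is 26 mm below the top of the frame
- stand: fixed wooden block 64 x 64 x 42 mm, origin at its underside; the pin stands in its central 12.5 mm hole, collar on the block's top, so the pin's tip starts 6 mm above the bench. It may be on either side of the jig
- tray: bystander: small open steel tray 100 x 75 x 28 mm with brass nuts, origin at its underside; on the side opposite to the stand
- can: bystander: grey can, 54 mm in diameter, 130 mm tall, origin at its underside
- driver: bystander: screwdriver lying on the bench
There are look-alikes about, which are no part of the job. There is more than one size of the part that bears pin_grip; the job needs the smallest.

How it is judged:
On the way, in this order (a step that is already met when the one before it is completed fails the run):
1. the cover is lowered onto the sprung board (value of joint cover below 0.07 rad), for 0.2 s.
2. the pin is through the cover's hole and at least 10 mm into the base's hole (horizontal distance between pin_tip and base_hole below 0.004 m and angle between pin_tip's own z axis and vertical below 0.12 rad and z of pin_tip in the frame of base_hole below -0.01 m and value of joint cover below 0.07 rad), for 0.2 s.
At the end, for the whole second after the job is handed in: The cover is within 0.009 rad of shut; the pin stands in both holes, tip at least 21 mm below the top of the base, within 4 mm of the hole axis and 0.12 rad of upright; the robot still touches the pin (over 3 N), which presses the cover with over 4 N, through the last second (value of joint cover below 0.009 rad and z of pin_tip in the frame of base_hole below -0.021 m and horizontal distance between pin_tip and base_hole below 0.004 m and angle between pin_tip's own z axis and vertical below 0.12 rad and contact force between pin and cover above 4 N and contact force between any of the fingers, the arm and pin above 3 N); the arm keeps its last pose, push and grip.
It fails at once if the cover is slammed (closing faster than 2 rad/s) (velocity of joint cover below -2 rad/s).
It fails at once if the tray is moved by more than 30 mm (distance of tray from where it was at the start of the episode above 0.03 m).
It fails at once if the can is moved by more than 30 mm (distance of can from where it was at the start of the episode above 0.03 m).
It fails at once if the driver is moved by more than 30 mm (distance of driver from where it was at the start of the episode above 0.03 m).
It also fails if it takes over 61 s, if anything falls off the work surface, if the arm or the gripper's body presses on something with over 40 N, if the wrist force passes 120 N, or if a joint passes its speed limit or range.

## Robot

A 7-joint arm with a two-finger parallel gripper is mounted at the origin on the work surface. World frame = base frame: x ahead of the robot, y to its left, z up, the work surface at z = 0. Lengths are in m, angles in rad, forces in N, time in s.
With the tool pointing down it reaches from about 0.425 to 1.025 m from the base axis. Payload 9.4 kg.
Tool frame: the origin (TCP) lies between the finger pads; the fingertips stand 11 mm ahead of it and the grasp point (between the pads) lies 8 mm behind it; z points along the fingers, y is the direction in which the jaws open and shut (so a half turn about z gives the same grasp; the last joint's range is limited). The gripper opens to 85 mm and grips with 20 to 120 N. Pads are 22 mm wide; open, the fingers measure 114 mm over their backs; the gripper's body (76 mm by 85 mm) begins 54 mm behind the grasp point. The pads swing forward as they close: fully open they stand 13 mm farther back than shut.
Start: joints at [1.138, 0.599, -0.003, 1.599, 0.002, 0.943, -0.08], TCP at [0.253, -0.68, 0.242] pointing down, gripper open.
Joint ranges: [-2.57, 2.57], [-0.35, 1.97], [-1.29, 1.29], [0.11, 2.56], [-1.05, 4.19], [0.11, 1.86], [-2.63, 2.63]. Speed limits (rad/s): [2.22, 2.22, 3.01, 3.01, 3.14, 3.14, 3.14].

## Interface

Orientations are given as a rotation vector (axis times angle).
In Python, from bench import bot gives the robot as it stands. The module is installed in compiled form; this text tells all that it offers. Calls block until the motion is done:
- bot.goto(position, orientation): joint-space move of the TCP to a pose.
- bot.line_to(position, ori=None, feed=0.15, contact_N=None): straight line of the TCP; ori=None keeps the orientation; feed is the mean speed in m/s. With contact_N (N) it stops when the force on the tool has changed by that much, and returns True; else False.
- bot.move_j(angles): joint-space move.
- bot.let_go() and bot.close(force=None): open the fingers fully, or close them until they stop; force is the grip in N (None keeps the last).
- bot.wait(seconds).
- bot.solve_ik(position, orientation): joint angles nearest the present ones, or None.
- bot.capture(name): name is "scene" or "side" or "wrist"; returns the picture (420x560x3 uint8, red, green, blue); there is no depth.
- bot.calibration(name): a dict with "camera_matrix" (3x3 intrinsics, pixels), "dist" ([k1, k2, p1, p2, k3] as OpenCV has them; the pictures are not rectified), "R" (3x3) and "t" (3): a world point X has camera coordinates R X + t. Camera axes: x right, y down, z forward; pixel columns grow to the right and rows downward; lengths in m; the calibration is good to about 2 mm. A picture is of the moment at which its call begins: read the wrist's pose just before it. calibration takes no time and is no camera call; for the wrist camera it gives the pose at the moment of the call.
A pose or a line that the arm cannot do raises bot.IKError and nothing moves.
- bot.job_done(): hands the job in, once; it reports no verdict.
Trained networks look in the newest picture that a camera, given by its name, has taken for a name from the list of things; names that differ only in an ending like _2 or _b are one class to them, and where a whole thing is asked for, a point or a joint stands for the part that bears it (a point fixed in the world has none). Each returns a list of dicts, best first, with "score" (0 to 1); they miss things now and then, are a little off and sometimes report something else, mostly with a low value. They report only what shows in the picture. A call takes as long as a camera call. They do not tell look-alikes from the thing itself.
- bot.spot_in(target, camera): "xyz" ([x, y, z] in m, in world coordinates, good to about 4 mm: the middle of the surface that is visible of it).
Readings, each from a call of its own:
- bot.current_time_s(): time.
- bot.current_joints(): joint angles.
- bot.current_joint_velocities(): joint speeds.
- bot.current_joint_torque(): joint torques, N m.
- bot.current_tcp_pos(): TCP position.
- bot.current_tool_rot(): TCP orientation.
- bot.current_force(): force on the tool from outside, world axes, zero at the start.
- bot.current_wrist_torque(): the same for the moment, N m.
- bot.current_opening(): opening from 0.0 (shut) to 1.0 (fully open).
Only numpy, scipy, OpenCV 4.12 (cv2) and the standard library are available. Lean on these libraries where they do the work, as an engineer would, in place of code of your own. Each camera call takes 0.05 s, during which the arm holds its last target. There are 200 camera calls.

## Working session

There is one attempt and no reset: what is moved stays moved. The work goes in short steps, each a Python script; the robot and the scene stay as the last script left them, time stands still between calls to the robot, and variables do not carry over. Pictures are saved under pics/ and viewed, about 8 in all and at most 12, crops included, and the job is handed in when it is done.

```bash
mkdir -p pics; python3 - <<'E'
from bench import bot
import cv2,numpy as np
for c in ["scene","side"]:
    im=bot.capture(c); cv2.imwrite(f"pics/{c}0.png",im[:,:,::-1])
    K=bot.calibration(c); print(c,np.round(K["camera_matrix"],1).tolist(),np.round(K["dist"],3),np.round(-np.array(K["R"]).T@K["t"],3))
    for n in ["jig","cover","cover_tab","cover_hole","base_hole","hinge","pin_grip","pin_tip","stand","tray","can","driver"]:
        try: print(n,[(np.round(d["xyz"],3).tolist(),round(d["score"],2)) for d in bot.spot_in(n,c)])
        except Exception as e: print(n,e)
print(bot.current_time_s())
E
```

```text
scene [[501.9, 0.0, 279.3], [0.0, 501.9, 210.7], [0.0, 0.0, 1.0]] [-0.074  0.     0.     0.     0.   ] [0.533 0.907 0.79 ]
jig [([0.62, 0.057, 0.049], 0.86)]
cover [([0.639, 0.04, 0.143], 0.96)]
cover_tab [([0.619, 0.056, 0.052], 0.47), ([0.677, 0.43, 0.1], 0.35)]
cover_hole [([0.636, 0.04, 0.138], 0.57)]
base_hole [([0.62, 0.058, 0.051], 0.62)]
hinge [([0.62, 0.058, 0.052], 0.79)]
pin_grip [([0.584, 0.355, 0.083], 0.82), ([0.619, 0.276, 0.076], 0.67), ([0.527, 0.278, 0.066], 0.51), ([0.639, 0.04, 0.138], 0.43)]
pin_tip [([0.59, 0.349, 0.077], 0.94), ([0.525, 0.281, 0.067], 0.54)]
stand [([0.522, 0.293, 0.044], 0.66)]
tray [([0.447, -0.308, 0.012], 0.81)]
can [([0.674, 0.433, 0.099], 0.94), ([0.62, 0.058, 0.049], 0.31)]
driver [([0.665, -0.355, 0.019], 0.58)]
side [[449.8, 0.0, 278.1], [0.0, 449.8, 211.3], [0.0, 0.0, 1.0]] [0.038 0.    0.    0.    0.   ] [0.14  0.723 1.044]
jig [([0.609, 0.048, 0.05], 0.59)]
cover [([0.629, 0.037, 0.149], 0.81)]
cover_tab [([0.629, 0.04, 0.152], 0.71)]
cover_hole [([0.628, 0.037, 0.154], 0.75)]
base_hole [([0.605, 0.048, 0.046], 0.76)]
hinge [([0.605, 0.045, 0.049], 0.6), ([0.448, -0.305, 0.01], 0.6)]
pin_grip [([0.585, 0.352, 0.078], 0.8), ([0.614, 0.274, 0.075], 0.75), ([0.518, 0.274, 0.066], 0.6)]
pin_tip [([0.581, 0.35, 0.076], 0.64), ([0.616, 0.277, 0.077], 0.6)]
stand [([0.512, 0.283, 0.047], 0.64)]
tray [([0.626, 0.036, 0.148], 0.74), ([0.447, -0.308, 0.007], 0.63)]
can [([0.662, 0.415, 0.105], 0.73)]
driver [([0.665, -0.357, 0.012], 0.68)]
1.3
```

View pics/scene0.png

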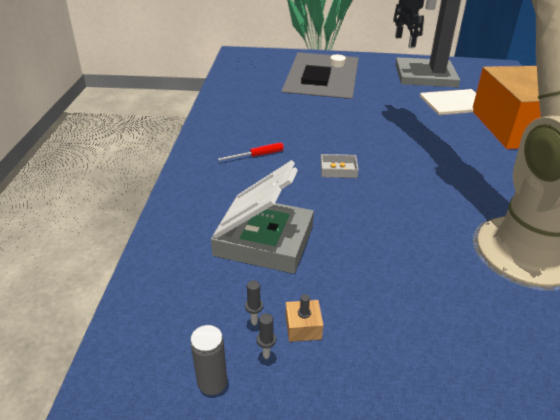

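View pics/side0.png

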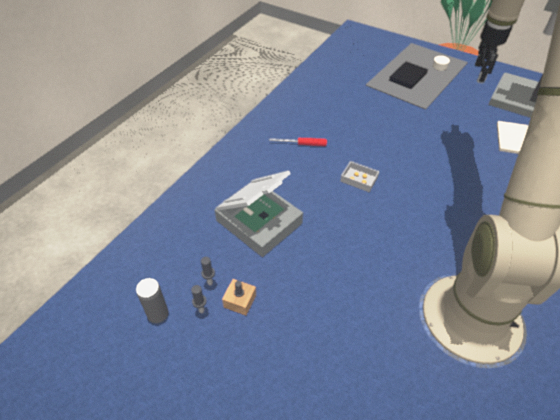

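The stand, holding one pin, is at scene (305,318). Two loose look-alike pins stand at (254,300) and (266,335). The jig is at (262,235) with its hinge on the far (left) side, and the tray, driver and can are all clear of it. Next I'll take closer wrist views.

```bash
python3 - <<'E'
from bench import bot
import cv2,numpy as np
from scipy.spatial.transform import Rotation as R
print(np.round(R.from_rotvec(bot.current_tool_rot()).as_matrix(),3).tolist())
K=bot.calibration("wrist"); print("cam",np.round(-np.array(K["R"]).T@K["t"],3),np.round(K["R"],2).tolist(),np.round(K["camera_matrix"],0).tolist(),K["dist"])
def down(yaw): # tool z down, tool y at yaw from world y
    return (R.from_euler("z",yaw)*R.from_euler("x",np.pi)).as_rotvec()
for yaw in (0,np.pi/2,-np.pi/2,np.pi):
  for p in ([0.5,0.05,0.45],[0.5,0.25,0.35],[0.6,0.05,0.45]):
    q=bot.solve_ik(p,down(yaw)); print(yaw,p,None if q is None else np.round(q,2))
im=cv2.imread("pics/scene0.png")[230:390,180:340]; cv2.imwrite("pics/crop1.png",cv2.resize(im,None,fx=3.7,fy=3.7,interpolation=cv2.INTER_CUBIC))
E
```

```text
[[0.937, 0.348, -0.0], [0.348, -0.937, -0.0], [-0.0, 0.0, -1.0]]
cam [ 0.318 -0.655  0.374] [[0.35, -0.94, -0.0], [-0.9, -0.34, 0.27], [-0.25, -0.09, -0.96]] [[311.0, 0.0, 278.0], [0.0, 311.0, 211.0], [0.0, 0.0, 1.0]] [-0.06442171  0.          0.          0.          0.        ]
0 [0.5, 0.05, 0.45] [ 0.2   0.16 -0.49  1.78  0.08  1.21 -1.88]
0 [0.5, 0.25, 0.35] [-0.09  0.35 -0.64  1.82  0.23  1.05 -2.39]
0 [0.6, 0.05, 0.45] [ 0.1   0.3  -0.38  1.59  0.12  1.27 -1.87]
1.5707963267948966 [0.5, 0.05, 0.45] [ 0.31  0.18 -0.63  1.78  0.11  1.22 -0.34]
1.5707963267948966 [0.5, 0.25, 0.35] [ 0.11  0.42 -0.95  1.81  0.38  1.1  -0.98]
1.5707963267948966 [0.6, 0.05, 0.45] [ 0.23  0.33 -0.56  1.59  0.18  1.28 -0.36]
-1.5707963267948966 [0.5, 0.05, 0.45] [ 0.73  0.32 -1.23  1.76  0.31  1.29  2.57]
-1.5707963267948966 [0.5, 0.25, 0.35] [ 0.19  0.47 -1.09  1.81  0.46  1.14  2.08]
-1.5707963267948966 [0.6, 0.05, 0.45] [ 0.54  0.46 -1.1   1.57  0.41  1.37  2.54]
3.141592653589793 [0.5, 0.05, 0.45] [ 0.66  0.28 -1.1   1.76  0.26  1.26  1.06]
3.141592653589793 [0.5, 0.25, 0.35] [ 0.23  0.51 -1.18  1.81  0.51  1.18  0.46]
3.141592653589793 [0.6, 0.05, 0.45] [ 0.46  0.4  -0.93  1.57  0.33  1.33  1.06]
```

View pics/crop1.png

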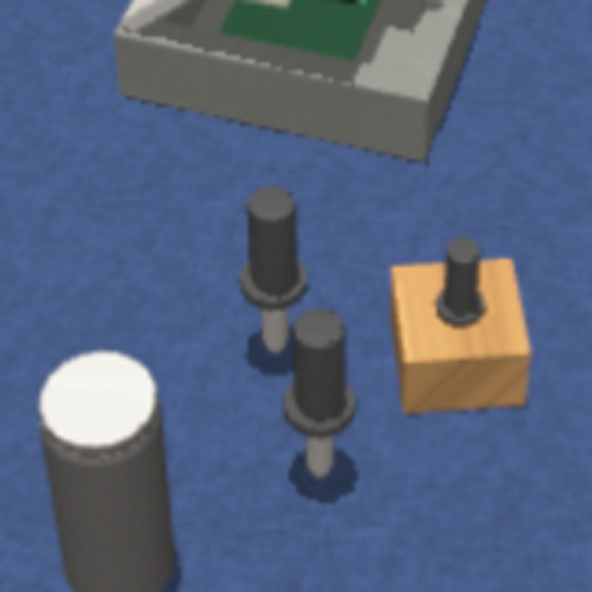

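The close crop confirms the choice. The pin in the wooden stand, at scene (305,300), has the smallest knob and collar. The two loose ones at (254,300) and (266,335) are visibly larger decoys. Next I'll measure the jig from crops of both fixed cameras.

```bash
python3 - <<'E'
import cv2,numpy as np
a=cv2.imread("pics/scene0.png")[155:270,205:325]; b=cv2.imread("pics/side0.png")[165:260,205:310]
f=lambda i,s:cv2.resize(i,None,fx=s,fy=s,interpolation=cv2.INTER_CUBIC)
A=f(a,3.3);B=f(b,3.8);h=max(A.shape[0],B.shape[0])
o=np.zeros((h,A.shape[1]+B.shape[1],3),np.uint8);o[:A.shape[0],:A.shape[1]]=A;o[:B.shape[0],A.shape[1]:]=B
print(A.shape,B.shape);cv2.imwrite("pics/crop2.png",o)
E
```

```text
(380, 396, 3) (361, 399, 3)
```

View pics/crop2.png

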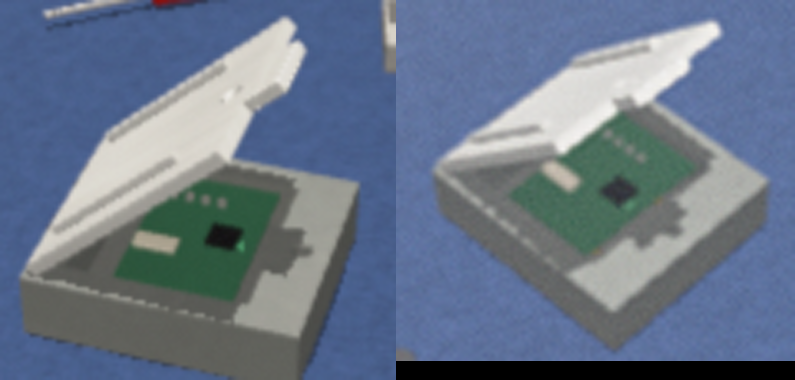

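```bash
cat > h.py <<'E'
from bench import bot
import cv2,numpy as np
from scipy.spatial.transform import Rotation as R
def proj(c,X,K=None):
    K=K or bot.calibration(c)
    return cv2.projectPoints(np.array(X,float).reshape(-1,1,3),cv2.Rodrigues(np.array(K["R"]))[0],np.array(K["t"]),np.array(K["camera_matrix"]),np.array(K["dist"]))[0][:,0]
def down(yaw,tilt=0): # tool x at world angle yaw; tilt = lean about world y' (jig y)
    return (R.from_euler("z",yaw)*R.from_euler("x",np.pi))
def jig2w(p,P):
    x,y,w=p[:3]; P=np.atleast_2d(P); c,s=np.cos(w),np.sin(w)
    return np.c_[x+c*P[:,0]-s*P[:,1],y+s*P[:,0]+c*P[:,1],P[:,2]]
def cov(th,r,y,z): # cover coords -> jig frame; r from hinge, z above underside
    return np.array([.095-r*np.cos(th)+z*np.sin(th),y,.05+r*np.sin(th)+z*np.cos(th)])
E
python3 - <<'E'
from h import *
from scipy.optimize import least_squares
L=.0975
sc=[((24,276),[L,.085,.05]),((301,332),[-L,.085,.05]),((360,182),[-L,-.085,.05]),((298,378),[-L,.085,0]),((25,330),[L,.085,0]),((222,155),(.185,.08,.01)),((293,20),(.185,-.08,.01))]
sd=[((437,168),[L,.085,.05]),((615,312),[-L,.085,.05]),((768,182),[-L,-.085,.05]),((617,350),[-L,.085,0]),((766,222),[-L,-.085,0]),((556,146),(.185,.08,.01)),((712,22),(.185,-.08,.01))]
def res(p,flat=True):
    out=[]
    for c,l,s,o in (("scene",sc,3.3,(205,155)),("side",sd,3.8,(205-396/3.8,165))):
        px=np.array([a for a,_ in l])/s+np.array(o)
        X=[jig2w(p,b if isinstance(b,list) else cov(p[3],*b))[0] for _,b in l]
        out.append(proj(c,X)-px)
    return np.vstack(out).ravel() if flat else out
s=least_squares(res,[.62,.05,0,.9],loss="soft_l1",x_scale=[.01,.01,.1,.1]); p=s.x
print(np.round(p,4)); print(np.round(np.c_[tuple(res(p,False))],1))
np.save("jig.npy",p)
for n,q in (("tab",(.2,0,.01)),("hole",(.165,0,.01)),("hinge",(0,0,0))): print(n,jig2w(p,cov(p[3],*q)).round(3))
print("base_hole",jig2w(p,[.095-.165,0,.05]).round(3))
E
```

```text
[ 0.6257  0.0192 -0.2089  0.7045]
[[ 0.3 -0.2 -1.4 -0.9]
 [ 1.   0.8 -0.6 -1.4]
 [ 1.4 -0.5  0.3 -1.5]
 [ 1.1  3.4 -0.8 -0.9]
 [ 1.5 -0.1 -0.  -1.2]
 [-0.1  0.8 -0.7 -0.8]
 [-0.7  0.7  0.2  0.3]]
tab [[0.576 0.03  0.187]]
hole [[0.602 0.024 0.164]]
hinge [[ 0.719 -0.     0.05 ]]
base_hole [[0.557 0.034 0.05 ]]
```

```bash
python3 - <<'E'
from h import *
p=np.load("jig.npy"); ori=down(np.pi+p[2]).as_rotvec(); ux=np.array([np.cos(p[2]),np.sin(p[2]),0])
def tcp(th,r=.198): return jig2w(p,cov(th,r,0,.01))[0]+.011*ux+[0,0,.011]
a=tcp(p[3])
bot.move_j([-0.05,0.35,0,1.6,0,1.2,1.31])
bot.goto(a+[0,0,.06],ori); print("j",np.round(bot.current_joints(),2),bot.current_time_s())
im=bot.capture("wrist");cv2.imwrite("pics/w1.png",im[:,:,::-1]); 
hit=bot.line_to(a-[0,0,.03],feed=.04,contact_N=2.5)
t=bot.current_tcp_pos(); print(hit,a.round(4),np.round(t,4),np.round(bot.current_force(),1),bot.current_time_s())
E
```

```text
j [-0.12  0.42 -0.03  1.9   0.02  0.82  1.2 ] 4.75
True [0.5882 0.0272 0.1969] [0.5871 0.0273 0.1801] [-1.  -0.   0.1] 6.475
```

View pics/w1.png

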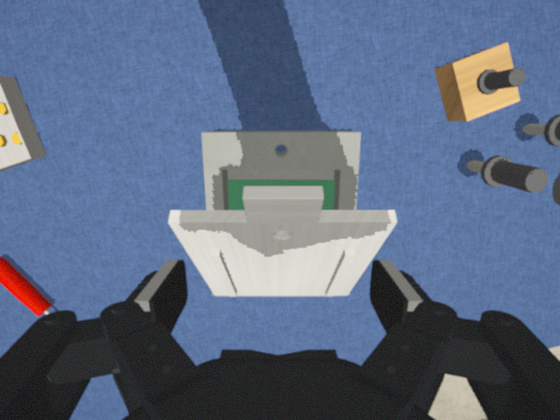

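The wrist view shows the base hole at (281,150), the cover with its tab at (283,205), the cover hole at (282,236), and the stand with its pin at (490,82). The fingers are still open because I forgot to shut them. I'll raise, close, and approach again.

```bash
python3 - <<'E'
from h import *
p=np.load("jig.npy"); ori=down(np.pi+p[2]).as_rotvec(); ux=np.array([np.cos(p[2]),np.sin(p[2]),0])
def tcp(th,r=.198): return jig2w(p,cov(th,r,0,.01))[0]+.011*ux+[0,0,.011]
a=tcp(p[3])
bot.line_to(a+[0,0,.06],feed=.1); bot.close(30)
K=bot.calibration("wrist")
print("base hole px",proj("wrist",jig2w(p,[-.07,0,.05]),K).round(1),"cover hole",proj("wrist",jig2w(p,cov(p[3],.165,0,.01)),K).round(1), "tab end",proj("wrist",[jig2w(p,cov(p[3],.215,y,.01))[0] for y in(.025,-.025)],K).round(1).tolist())
f0=np.array(bot.current_force())
hit=bot.line_to(a-[0,0,.03],feed=.04,contact_N=2)
t=np.array(bot.current_tcp_pos()); print(hit,a.round(4),np.round(t,4),f0.round(1),np.round(bot.current_force(),1),bot.current_time_s())
E
```

```text
base hole px [[277.2 158.5]] cover hole [[276.9 235. ]] tab end [[316.3, 195.8], [237.1, 195.8]]
False [0.5882 0.0272 0.1969] [0.5882 0.0272 0.167 ] [ 0.4 -1.2 -0.6] [ 0.2 -0.1  0. ] 10.5583
```

```bash
python3 - <<'E'
from h import *
im=bot.capture("wrist");cv2.imwrite("pics/w2.png",im[:,:,::-1]); s=bot.capture("scene")[155:270,205:325]
A=cv2.resize(im[:,:,::-1],None,fx=.85,fy=.85);B=cv2.resize(s[:,:,::-1],None,fx=2.6,fy=2.6,interpolation=cv2.INTER_CUBIC)
o=np.zeros((A.shape[0],A.shape[1]+B.shape[1],3),np.uint8);o[:,:A.shape[1]]=A;o[:B.shape[0],A.shape[1]:]=B;cv2.imwrite("pics/c3.png",o);print(o.shape)
E
```

```text
(357, 788, 3)
```

View pics/c3.png

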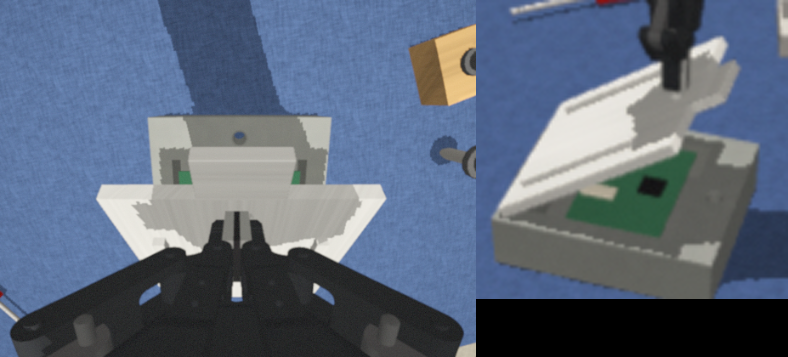

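The cover moved down under the closed fingers at less than 2 N. The scene shows the fingertips on it near r≈170 mm. The frame's front edge is about 20 mm in front of the base hole, not the 27 mm I assumed, so I'll refit using the wrist view.

```bash
python3 - <<'E'
from h import *
from scipy.optimize import least_squares
p0=np.load("jig.npy")
K=bot.calibration("wrist"); Rc,tc=np.array(K["R"]),np.array(K["t"])
now=np.array(bot.current_tcp_pos()); a=now+[0,0,.09]   # w1 taken at 90 mm above, same orientation
K1=dict(K); K1["t"]=tc-Rc@(a-now)
sc=[((24,276),('f',1,.085,.05)),((301,332),('f',0,.085,.05)),((360,182),('f',0,-.085,.05)),((25,330),('f',1,.085,0)),((222,155),(.185,.08,.01)),((293,20),(.185,-.08,.01))]
sd=[((437,168),('f',1,.085,.05)),((615,312),('f',0,.085,.05)),((768,182),('f',0,-.085,.05)),((617,350),('f',0,.085,0)),((766,222),('f',0,-.085,0)),((556,146),(.185,.08,.01)),((712,22),(.185,-.08,.01))]
w1=[((203,132),('f',0,-.085,.05)),((360,131),('f',0,.085,.05)),((281,150),('j',-.07,0,.05)),((282,236),(.165,0,.01)),((178,224),(.185,-.08,.01)),((387,224),(.185,.08,.01))]
w2=[((149,118),('f',0,-.085,.05)),((331,118),('f',0,.085,.05)),((239,138),('j',-.07,0,.05)),((103,197),(.185,-.08,.01,1)),((380,197),(.185,.08,.01,1))]
def P(p,b):
    if b[0]=='f': q=[p[4]+.195*b[1],b[2],b[3]]
    elif b[0]=='j': q=b[1:]
    else: q=cov(p[5] if len(b)==4 else p[3],*b[:3])
    return jig2w(p,q)[0]
def res(p,flat=True):
    out=[]
    for c,l,s,o,k in (("scene",sc,3.3,(205,155),None),("side",sd,3.8,(205-396/3.8,165),None),("wrist",w1,1,(0,0),K1),("wrist",w2,.85,(0,0),K)):
        px=np.array([x for x,_ in l])/s+np.array(o)
        out.append(proj(c,[P(p,b) for _,b in l],k)-px)
    return np.vstack(out).ravel() if flat else out
s=least_squares(res,list(p0)+[-.09,.6],loss="soft_l1",x_scale=[.01,.01,.1,.1,.01,.1]); p=s.x
print(np.round(p,4))
for r in res(p,False): print(r.round(1).tolist())
np.save("jig.npy",p[[0,1,2,5]])
u=[np.cos(p[2]),np.sin(p[2])]; print("hinge",jig2w(p,[.095,0,.05]).round(4),"base_hole",jig2w(p,[-.07,0,.05]).round(4),"tip xy",now, "z cover under tip corner")
E
```

```text
[ 0.6248  0.023  -0.2103  0.7241 -0.0952  0.5737]
[[-0.6, 0.7], [0.2, 1.9], [0.8, 0.4], [0.7, 0.8], [-1.1, 0.7], [-1.4, 0.5]]
[[-2.4, -0.4], [-1.7, -0.8], [-0.7, -0.9], [-1.9, -0.3], [-1.0, -0.6], [-2.1, -0.9], [-0.9, 0.1]]
[[-2.3, 1.2], [0.5, 2.4], [-0.4, 6.9], [-0.4, 0.6], [-9.0, -1.0], [7.6, -0.8]]
[[-1.9, -2.1], [0.2, -1.8], [0.3, 6.0], [-2.9, -0.5], [1.6, -0.3]]
hinge [[0.7177 0.0032 0.05  ]] base_hole [[0.5563 0.0376 0.05  ]] tip xy [0.58820646 0.02718473 0.16692556] z cover under tip corner
```

```bash
python3 - <<'E'
from h import *
K=bot.calibration("wrist")
k=np.array(K["camera_matrix"]); 
def ray(px,z):
    n=cv2.undistortPoints(np.array([[px]],float),k,np.array(K["dist"]))[0,0]; d=np.array(K["R"]).T@[*n,1]; c=-np.array(K["R"]).T@K["t"]
    return c+d*(z-c[2])/d[2]
# refine dark hole centre in w2 around (281,162)
g=cv2.cvtColor(cv2.imread("pics/w2.png"),cv2.COLOR_BGR2GRAY)[148:178,264:298].astype(int)
m=g<np.median(g)-25; ys,xs=np.nonzero(m); print(len(xs),xs.min(),xs.max(),ys.min(),ys.max()); c=(xs.mean()+264,ys.mean()+148)
bh=ray(c,.05); print(c,bh.round(4))
L=ray((149/.85,118/.85),.05);Rr=ray((331/.85,118/.85),.05); d=Rr-L; print("front",L.round(4),Rr.round(4),np.linalg.norm(d),"yaw",np.arctan2(-d[0],d[1])); 
E
```

```text
175 10 25 7 21
(np.float64(281.24), np.float64(161.85142857142858)) [0.5512 0.0385 0.05  ]
front [ 0.5159 -0.0392  0.05  ] [0.5508 0.1257 0.05  ] 0.16851329325586728 yaw -0.20872241301472455
```

```bash
python3 - <<'E'
from h import *
from scipy.optimize import least_squares
p=np.array([.6197,.0240,-.209,.6]); K=bot.calibration("wrist")
f=lambda t:(proj("wrist",[jig2w(p,cov(t[0],.185,y,.01))[0] for y in(-.08,.08)],K)-np.array([[103,197],[380,197]])/.85).ravel()
s=least_squares(f,[.6]); print(s.x,f(s.x).round(1)); p[3]=s.x[0]; np.save("jig.npy",p)
# tip corner position in cover coordinates
t=np.array(bot.current_tcp_pos()); ux=np.array([np.cos(p[2]),np.sin(p[2]),0]); h=jig2w(p,[.095,0,.05])[0]
for off in (-.011,0): 
    v=t+off*ux-[0,0,.011]-h; x=-v@ux; th=p[3]; print("r",x*np.cos(th)+v[2]*np.sin(th),"z",-x*np.sin(th)+v[2]*np.cos(th))
    print(" theta if touching",np.arctan2(v[2],x)-np.arcsin(.01/np.hypot(x,v[2])))
E
```

```text
[0.59865217] [-7.7 -2.5  6.1 -2.7]
r 0.17325474185811235 z 0.01003683643927944
 theta if touching 0.5988647802844779
r 0.1641676868633941 z 0.016235661450760733
 theta if touching 0.636573643715992
```

The geometry is now consistent: the fingertip corner touches the cover at θ≈0.599 by both methods. I'll move out to the tab and lower along the arc.

```bash
python3 - <<'E'
from h import *
p=np.load("jig.npy"); ux=np.array([np.cos(p[2]),np.sin(p[2]),0])
def tcp(th,r=.2): return jig2w(p,cov(th,r,0,.01))[0]+.011*ux+[0,0,.011]
t=np.array(bot.current_tcp_pos())
bot.line_to(t+[0,0,.04],feed=.15); bot.line_to(tcp(.72),feed=.15)
f0=np.array(bot.current_force())
for th in np.r_[np.arange(.6,.12,-.08),.09,.06,.035]:
    bot.line_to(tcp(th),feed=.08)
    print(round(th,3),(np.array(bot.current_force())-f0).round(1),end=' ')
bot.wait(.4); print(np.round(bot.current_tcp_pos(),4),tcp(.035).round(4),bot.current_time_s())
im=bot.capture("scene")[155:270,205:325]
bot.line_to(tcp(.035)+[0,0,.12],feed=.2)
bot.line_to(np.array(bot.current_tcp_pos())-.04*ux,feed=.2)
w=bot.capture("wrist");print(bot.current_time_s());cv2.imwrite("pics/w4.png",w[:,:,::-1])
A=cv2.resize(w[:,:,::-1],None,fx=.85,fy=.85);B=cv2.resize(bot.capture("scene")[155:270,205:325][:,:,::-1],None,fx=2.6,fy=2.6,interpolation=cv2.INTER_CUBIC)
o=np.zeros((A.shape[0],A.shape[1]+B.shape[1],3),np.uint8);o[:,:A.shape[1]]=A;o[:B.shape[0],A.shape[1]:]=B;cv2.imwrite("pics/c4.png",o)
for n in("cover_hole","cover_tab","pin_grip","stand"): print(n,[(np.round(d["xyz"],3).tolist(),round(d["score"],2)) for d in bot.spot_in(n,"wrist")])
E
```

```text
0.6 [-0.9 -0.4  0.7] 0.52 [-0.4  0.7  0.2] 0.44 [-0.7  0.9  1.1] 0.36 [-1.2  0.4  1.1] 0.28 [-1.1  0.5  0.6] 0.2 [-0.3 -0.4  0.1] 0.09 [-0.9  0.2  1.1] 0.06 [-1.1  0.7 -0.2] 0.035 [-1.8  0.6  0.5] [0.5282 0.0434 0.078 ] [0.5282 0.0434 0.078 ] 14.85
16.05
cover_hole [([0.54, 0.041, 0.066], 0.84)]
cover_tab [([0.54, 0.039, 0.064], 0.56)]
pin_grip [([0.614, 0.263, 0.076], 0.89), ([0.524, 0.268, 0.068], 0.83), ([0.589, 0.342, 0.016], 0.61)]
stand [([0.512, 0.254, 0.04], 0.97)]
```

View pics/c4.png

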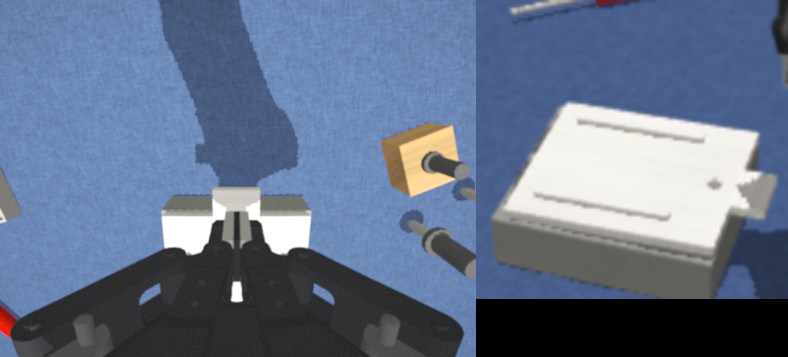

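The cover is down on the frame (scene crop) and its hole shows near (713,184) in the crop. I'll confirm with a force-limited press, then take a clear wrist look at the hole.

```bash
python3 - <<'E'
from h import *
p=np.load("jig.npy"); ux=np.array([np.cos(p[2]),np.sin(p[2]),0]); ori=down(np.pi+p[2]).as_rotvec()
def tcp(th,r=.2): return jig2w(p,cov(th,r,0,.01))[0]+.011*ux+[0,0,.011]
bot.line_to(tcp(.08)+[0,0,.01],feed=.25)
print(bot.line_to(tcp(-.005),feed=.03,contact_N=5),np.round(bot.current_tcp_pos(),4),np.round(bot.current_force(),1),tcp(0)[2].round(4),tcp(.05)[2].round(4))
bot.wait(.3)
bot.line_to(tcp(.035)+[0,0,.03],feed=.2)
bot.goto(jig2w(p,[-.005,0,.22])[0],ori); bot.let_go(); bot.wait(.1)
K=bot.calibration("wrist"); w=bot.capture("wrist"); cv2.imwrite("pics/w5.png",w[:,:,::-1]); np.savez("w5.npz",**{k:np.array(v) for k,v in K.items()})
print("hole pred",proj("wrist",[jig2w(p,cov(.04,.165,0,.01))[0]],K),bot.current_time_s())
for n in("cover_hole","pin_grip","stand"): print(n,[(np.round(d["xyz"],3).tolist(),round(d["score"],2)) for d in bot.spot_in(n,"wrist")])
E
```

```text
True [0.5277 0.0435 0.0728] [-0.  -0.3  3.7] 0.071 0.081
hole pred [[276.92760707 127.50123398]] 19.8167
cover_hole [([0.604, 0.03, 0.065], 0.72)]
pin_grip [([0.617, 0.258, 0.07], 0.95), ([0.527, 0.263, 0.071], 0.89), ([0.6, 0.025, 0.058], 0.39)]
stand [([0.526, 0.252, 0.041], 0.63), ([0.605, 0.028, 0.064], 0.38)]
```

View pics/w5.png

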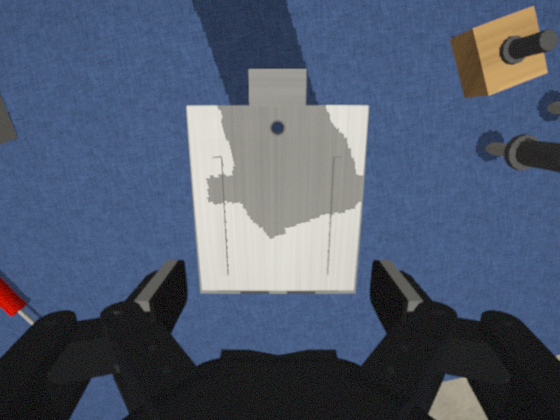

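The network view and prediction agree: the cover hole is at (277.5,127.5), against a predicted (276.9,127.5). The press met 5 N at a model angle of about 0.01. Next I'll look at the stand pin from above.

```bash
cat >> h.py <<'E'
def ray(px,z,K):
    n=cv2.undistortPoints(np.array([[px]],float),np.array(K["camera_matrix"]),np.array(K["dist"]))[0,0]; M=np.array(K["R"]); c=-M.T@np.array(K["t"]); d=M.T@[*n,1]
    return c+d*(z-c[2])/d[2]
E
python3 - <<'E'
from h import *
p=np.load("jig.npy"); ori=down(np.pi+p[2]).as_rotvec(); ux=np.array([np.cos(p[2]),np.sin(p[2]),0])
K=dict(np.load("w5.npz")); g=cv2.cvtColor(cv2.imread("pics/w5.png"),cv2.COLOR_BGR2GRAY)[116:140,264:292].astype(int)
ys,xs=np.nonzero(g<(g.min()+np.median(g))/2); c=(xs.mean()+264,ys.mean()+116); print(c,len(xs),"cover hole",ray(c,.05+.165*.035+.01,K).round(4))
bot.goto(np.array([.524,.268,.22])+.07*ux,ori)
K=bot.calibration("wrist"); w=bot.capture("wrist"); np.savez("w6.npz",**{k:np.array(v) for k,v in K.items()}); cv2.imwrite("pics/w6.png",w[:,:,::-1])
for n in("pin_grip","stand"): print(n,[(np.round(d["xyz"],3).tolist(),round(d["score"],2)) for d in bot.spot_in(n,"wrist")])
q=proj("wrist",[[.522,.27,.088]],K)[0].astype(int); print(q,bot.current_time_s())
x0,y0=max(q[0]-70,0),max(q[1]-60,0)
cv2.imwrite("pics/w6c.png",cv2.resize(w[y0:y0+120,x0:x0+140,::-1],None,fx=5,fy=5,interpolation=cv2.INTER_CUBIC)); print(x0,y0)
E
```

```text
(np.float64(277.1287878787879), np.float64(127.4090909090909)) 132 cover hole [0.5517 0.0386 0.0658]
pin_grip [([0.585, 0.344, 0.101], 0.77), ([0.523, 0.276, 0.088], 0.72), ([0.614, 0.27, 0.104], 0.7), ([0.522, 0.272, 0.043], 0.68)]
stand [([0.519, 0.269, 0.042], 0.62)]
[281 116] 21.0333
211 56
```

View pics/w6c.png

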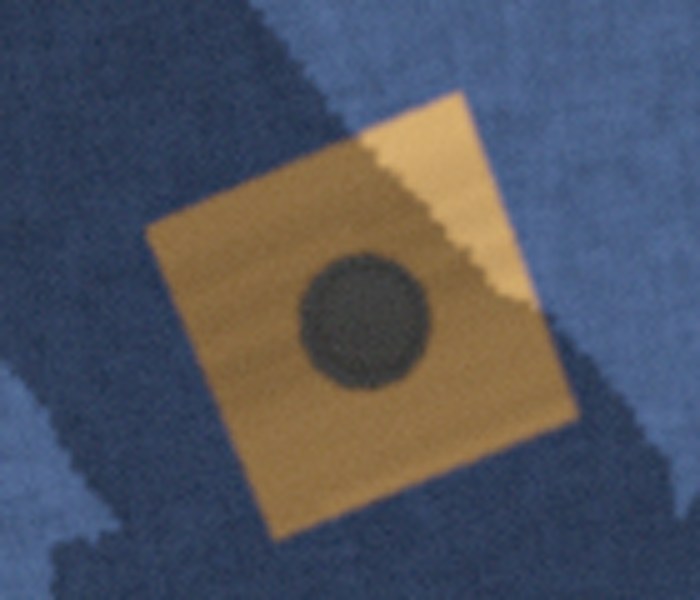

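The view is straight down the pin axis. The collar centre at crop (364,321) matches the block centre (366,319). Next I'll grasp and lift.

```bash
python3 - <<'E'
from h import *
p=np.load("jig.npy"); ori=down(np.pi+p[2]).as_rotvec()
K=dict(np.load("w6.npz")); a=ray((364/5+211,321/5+56),.048,K); b=ray((366/5+211,319/5+56),.042,K); print("pin",a.round(4),b.round(4))
g=(a+b)/2
t=np.array(bot.current_tcp_pos()); Kn=bot.calibration("wrist"); print("tcp px",proj("wrist",[t,t+[0,0,-.011]],Kn).round(1).tolist())
bot.goto([g[0],g[1],.16],ori); bot.line_to([g[0],g[1],.065],feed=.12)
bot.close(90); print("open",bot.current_opening(),np.round(bot.current_force(),1),np.round(bot.current_tcp_pos(),4))
bot.line_to([g[0],g[1],.19],feed=.15); print("open",bot.current_opening(),np.round(bot.current_force(),1),bot.current_time_s())
np.save("grasp.npy",g)
w=bot.capture("wrist"); cv2.imwrite("pics/w7.png",w[:,:,::-1]); np.savez("w7.npz",**{k:np.array(v) for k,v in bot.calibration("wrist").items()})
cv2.imwrite("pics/w7c.png",cv2.resize(w[180:380,200:360,::-1],None,fx=3,fy=3,interpolation=cv2.INTER_CUBIC))
t=np.array(bot.current_tcp_pos());Kn=bot.calibration("wrist");print("collar px",proj("wrist",[t+[0,0,-.065+.045]],Kn),"tip",proj("wrist",[t+[0,0,-.059]],Kn))
E
```

```text
pin [0.525  0.2723 0.048 ] [0.5247 0.2728 0.042 ]
tcp px [[276.2, 274.7], [276.3, 264.4]]
open 0.18286520684908547 [-1.  -0.4  5.4] [0.5249 0.2724 0.0654]
open 0.18522102570421153 [-0.6 -0.3 -0.5] 24.0583
collar px [[276.49072518 256.96058783]] tip [[276.80068712 232.13874401]]
```

View pics/w7c.png

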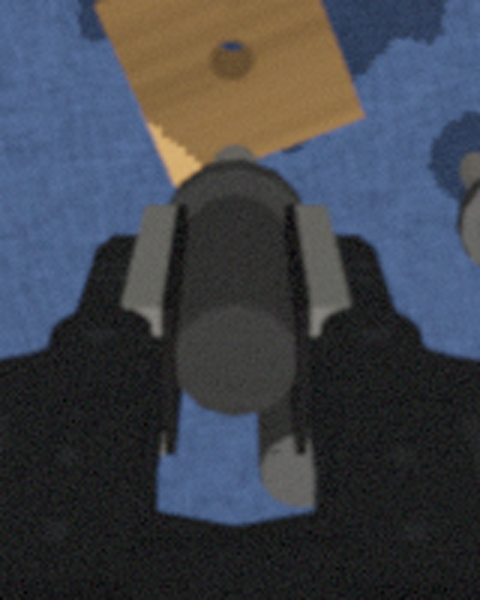

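The pin is held and upright. The held collar sits at column ≈279, against a projected 276.5. The pads agree with that, so the wrist calibration is about 1.2 mm off sideways, and I'll correct for it. Next I'll hover just above the cover hole and check.

```bash
python3 - <<'E'
from h import *
p=np.load("jig.npy"); ori=down(np.pi+p[2]).as_rotvec(); uy=np.array([-np.sin(p[2]),np.cos(p[2]),0])
h=np.array([.5514,.03855,0])-.0012*uy
bot.goto(h+[0,0,.19],ori); bot.line_to(h+[0,0,.133],feed=.1); bot.wait(.1)
w=bot.capture("wrist"); cv2.imwrite("pics/w8.png",w[:,:,::-1]); np.save("h.npy",h)
K=bot.calibration("wrist"); t=np.array(bot.current_tcp_pos()); print(t.round(4),"tip px",proj("wrist",[t-[0,0,.0594]],K),bot.current_time_s(),bot.current_opening())
s=bot.capture("scene"); q=proj("scene",[[.551,.037,.066]])[0].astype(int); print(q)
A=cv2.resize(w[170:320,215:345,::-1],None,fx=3.8,fy=3.8,interpolation=cv2.INTER_CUBIC); B=cv2.resize(s[q[1]-40:q[1]+20,q[0]-25:q[0]+20,::-1],None,fx=6.6,fy=6.6,interpolation=cv2.INTER_CUBIC)
o=np.zeros((max(A.shape[0],B.shape[0]),A.shape[1]+B.shape[1],3),np.uint8);o[:A.shape[0],:A.shape[1]]=A;o[:B.shape[0],A.shape[1]:]=B;cv2.imwrite("pics/c8.png",o);print(o.shape)
E
```

```text
[0.5516 0.0375 0.1337] tip px [[276.63718123 231.75776341]] 25.9167 0.18485482231367378
[298 225]
(570, 791, 3)
```

View pics/c8.png

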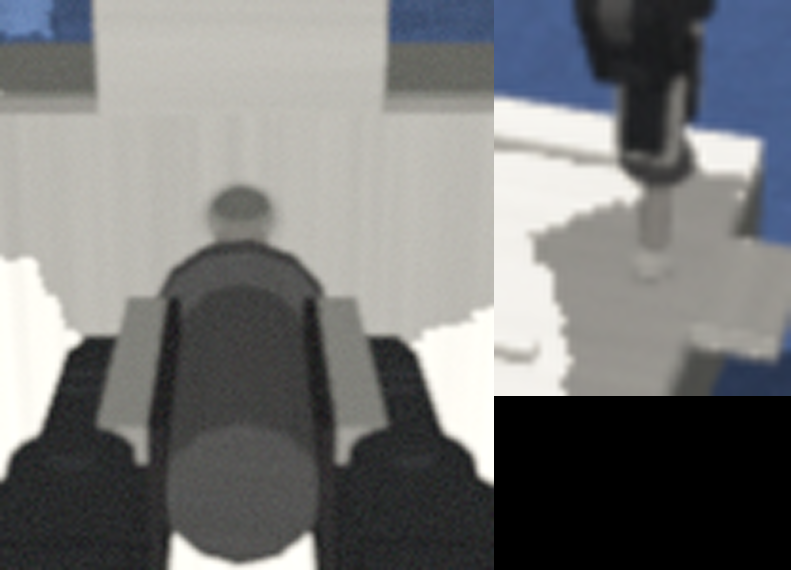

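The hole crescent (x≈241), pin tip (≈241) and tab centre (241) line up sideways, and the fore-aft parallax fits within about 1 mm. I'll insert with a contact guard.

```bash
python3 - <<'E'
from h import *
h=np.load("h.npy"); f0=np.array(bot.current_force())
hit=bot.line_to(h+[0,0,.095],feed=.03,contact_N=8); t=np.array(bot.current_tcp_pos())
print(hit,t.round(4),"tip z",t[2]-.0594,(np.array(bot.current_force())-f0).round(1),bot.current_opening(),bot.current_time_s())
if not hit:
    bot.wait(.4); print((np.array(bot.current_force())-f0).round(1))
    hit=bot.line_to(h+[0,0,.078],feed=.02,contact_N=20); t=np.array(bot.current_tcp_pos())
    bot.wait(.3); print(hit,t.round(4),"tip z",t[2]-.0594,(np.array(bot.current_force())-f0).round(1),bot.current_opening(),bot.current_time_s())
E
```

```text
False [0.5513 0.0374 0.0952] tip z 0.03578308694674403 [ 0.7  0.3 -0.5] 0.18731002605575475 27.3833
[ 1.3 -0.3  0.6]
True [0.5509 0.0374 0.0833] tip z 0.02388857786027388 [-2.6 -1.4 13.4] 0.1862570043411885 28.7167
```

```bash
python3 - <<'E'
from h import *
h=np.load("h.npy"); bot.close(110); f=np.array(bot.current_force()); t=np.array(bot.current_tcp_pos()); print(f.round(1),t.round(4))
hit=bot.line_to([h[0],h[1],t[2]-.004],feed=.01,contact_N=14)
bot.wait(.5)
for _ in range(4): print(hit,np.round(bot.current_tcp_pos(),4),np.round(bot.current_force(),1)); bot.wait(.2)
w=bot.capture("wrist"); s=bot.capture("scene"); print(bot.current_time_s(),bot.current_opening())
A=cv2.resize(w[170:320,215:345,::-1],None,fx=3.5,fy=3.5,interpolation=cv2.INTER_CUBIC); B=cv2.resize(s[170:265,215:325,::-1],None,fx=3,fy=3,interpolation=cv2.INTER_CUBIC)
o=np.zeros((max(A.shape[0],B.shape[0]),A.shape[1]+B.shape[1],3),np.uint8);o[:A.shape[0],:A.shape[1]]=A;o[:B.shape[0],A.shape[1]:]=B;cv2.imwrite("pics/c9.png",o)
E
```

```text
[-3.  -0.4 12. ] [0.5509 0.0374 0.0833]
True [0.5509 0.0374 0.0834] [-1.3  0.8 11.3]
True [0.5509 0.0375 0.0834] [-1.6 -0.6 11.6]
True [0.5509 0.0375 0.0834] [-1.7 -0.4 11.1]
True [0.5509 0.0375 0.0834] [-1.1  0.1 10.7]
30.5583 0.18079207719536852
```

View pics/c9.png

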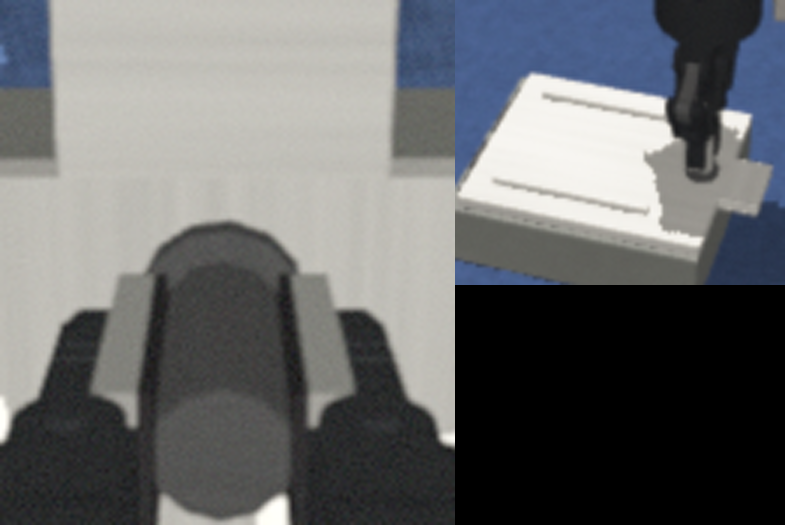

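The collar is flat on the cover, but the hold is only about 11 N because a contact stop relaxes the push. I'll press further in small unguarded steps while watching the force.

```bash
python3 - <<'E'
from h import *
h=np.load("h.npy"); z=.0833
for k in range(1,13):
    z-=.0005; bot.line_to([.5510,h[1],z],feed=.01); bot.wait(.15)
    f=np.mean([bot.current_force() for _ in range(3)],0); t=bot.current_tcp_pos(); print(round(z,4),round(t[2],4),f.round(1))
    if f[2]>30: break
print(bot.current_opening(),bot.current_time_s())
E
```

```text
0.0828 0.0833 [-2.5  0.3 12.1]
0.0823 0.0833 [-3.4  0.3 16.9]
0.0818 0.0831 [-5.6  0.1 23.2]
0.0813 0.083 [-6.4 -0.2 28.5]
0.0808 0.0829 [-7.2 -0.5 33.1]
0.18438258355455373 32.5583
```

```bash
python3 - <<'E'
from bench import bot
import numpy as np
for _ in range(3): bot.wait(.5); print(np.round(bot.current_tcp_pos(),4),np.round(bot.current_force(),1),np.round(bot.current_tool_rot(),3))
print(bot.current_time_s()); bot.job_done()
E
```

```text
[0.551  0.0374 0.0829] [-7.2 -0.3 34.1] [ 0.328  3.124 -0.   ]
[0.551  0.0374 0.0829] [-7.6 -0.4 32.7] [ 0.328  3.124 -0.   ]
[0.551  0.0374 0.0829] [-7.9 -0.  33.6] [ 0.328  3.124 -0.   ]
34.0583
the job is handed in; nothing more can be done
```

The job is handed in at 34 s of the 61 s allowed, with the pin pressed home and the arm still holding it down. There was no verdict to confirm it. I lowered the cover slowly by its tab, took the smallest pin from the wooden stand, pushed it through both holes and pressed it home.

**Last checks:**
- **Push:** steady at about 33 N down for 1.5 s, with no drift. The tool barely moved as the push grew from 17 N to 33 N, which suggests the cover is shut against the frame.
- **Pin:** the tip is an estimated 26 mm below the top of the frame, if the pin has not slipped in the grip. The tool axis is vertical, and the last picture shows the collar flat on the cover.

**What went wrong or disagreed:**
- **Fingers left open:** on the first approach I forgot to close them. They touched the cover lightly, and it was later pushed down a little without tripping the 2 N contact check.
- **Jig position:** my first fit put the jig about 7 mm out because I had assumed the wrong frame edge. The wrist view corrected it.
- **Wrist camera:** it read about 1.2 mm off sideways, so I corrected the pin's position for that.
- **First press:** it held only about 11 N, so I pressed further.
- **Side load:** about 8 N sideways remains on the held pin.
- **Not measured:** the cover angle is inferred from force and position. I did not measure the tray, can and screwdriver again at the end, but the arm never worked near them.

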